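Level the sprung tilt stand and load the top pan of a nested stack

ROBOT

A 6-joint arm with a two-finger parallel gripper is mounted at the origin on the work surface; the furniture and walls round the work are solid. World frame = base frame: x ahead of the robot, y to its left, z up, the work surface at z = 0. Lengths are in m, angles in degrees, forces in N, time in s.
With the tool pointing down it reaches from about 0.375 to 0.9 m from the base axis. Payload 3.1 kg.
Tool frame: the origin (TCP) lies at the very end of the fingers, on their centre line; the grasp point (between the pads) lies 19 mm behind it; z points along the fingers, y is the direction in which the jaws open and shut (so a half turn about z gives the same grasp; the last joint's range is limited). The gripper opens to 87 mm and grips with 3 to 60 N. Pads are 19 mm wide; open, the fingers measure 117 mm over their backs; the gripper's body (75 mm by 190 mm) begins 51 mm behind the grasp point.
Start: joints at [-79.555, 30.224, 82.088, -0, 67.689, -10.227], TCP at [0.221, -0.585, 0.187] pointing down, gripper open.
Joint ranges: [-176.69, 176.69], [-43.24, 126.21], [12.49, 139.97], [-82, 262], [0, 151.66], [-163.58, 163.58]. Speed limits (degrees/s): [159.86, 159.86, 180, 180, 180, 180].

INTERFACE

Orientations are given as a 3x3 rotation matrix whose columns are the frame's x, y, z axes.
In Python, from rig import readout, capture, camera_model, bot, spot_in, regions_of gives the robot as it stands.
- The arm moves only by the tool send_rows, never from a script. Its argument "moves" is a list that holds one entry, the list of rows, each a list of 7 numbers: the turn, a rotation vector about the tool's x, y, z in degrees, then the shift along the tool's x, y, z in cm, then the opening, from -1 (shut) to 1 (fully open). A call has exactly 5 rows; each row shifts and turns the commanded pose from where the row before left it, along the tool's axes as they then stand; what a row does not reach is not made up. A row lasts 1/10 s, in which the tool goes at most 50 mm and 8.59 degrees, less where a joint would pass 70% of its speed; a pose out of reach is approached as far as the arm can. A call with a gripper value outside its range is refused whole. The fingers move at their own pace and stop on an object; the grip force is fixed at half the most. Time passes only in rows, so rows that do not move let the fingers close, or fill a call up. It gives the time, the measured TCP pose, the force and the opening at its end, in the units of the state.
- readout.read_state(): the state, without advancing time (a new reading comes with each control period).
- capture(name): name is "scene" or "top"; returns the picture (480x640x3 uint8, blue, green, red); there is no depth.
- camera_model(name): a dict with "camera_matrix" (3x3 intrinsics, pixels), "pose" (4x4, takes a point from camera to world coordinates). Camera axes: x right, y up, looking along -z (the intrinsics and any distortion apply to the point x, -y, -z); pixel columns grow to the right and rows downward; lengths in m; the calibration is good to about 2 mm. A picture is of the moment at which its call begins. camera_model takes no time and is no camera call.
- bot.hand_in(): hands the job in, once; it reports no verdict.
Trained networks look in the newest picture that a camera, given by its name, has taken for a name from the list of things; names that differ only in an ending like _2 or _b are one class to them, and where a whole thing is asked for, a point or a joint stands for the part that bears it (a point fixed in the world has none). Each returns a list of dicts, best first, with "p" (0 to 1); they miss things now and then, are a little off and sometimes report something else, mostly with a low value. They report only what shows in the picture. A call takes as long as a camera call.
- spot_in(camera, thing): "location" ([x, y, z] in m, in world coordinates, good to about 4 mm: the middle of the surface that is visible of it).
- regions_of(camera, thing): "mask" (480x640 bool, what is visible of it).
The state is a dict: "time_s": time; "joint_positions": joint angles; "qvel": joint speeds; "tau": joint torques, N m; "position": TCP position; "tcp_rot": TCP orientation; "force": force on the tool from outside, world axes, zero at the start; "moment": the same for the moment, N m; "opening": opening from 0.0 (shut) to 1.0 (fully open).
Only numpy, scipy, OpenCV 4.12 (cv2) and the standard library are available. Lean on these libraries where they do the work, as an engineer would, in place of code of your own. Each camera call takes 0.05 s, during which the arm holds its last target. There are 200 camera calls.

TASK

Push the tilted plate of the spring-loaded stand down until its red catch snaps over it and the plate stays level by itself. Then lift only the top pan off the nested stack, set it down gently on the level plate, sitting flat inside the low fence with its length along the plate, and let go. Leave the other two pans nested where they stand, and do not disturb the dispenser, spool, tip cleaner or syringe.

Things in the scene. Friction and masses are not known exactly. Their poses are not given: they have to be found in the camera images.
- stand: Fixed stand. Grey base 200 x 90 x 8 mm; origin on the bench, base from own x = -92 to +108 mm. A plate 142 x 72 mm, hinged along y at x = -75, z = 30 mm, tilts up at its free (+x) end, held up by a spring. At x = 75 to 107 mm a red sprung catch (36 mm wide, top at z = 50 mm) snaps over a bar on the plate's end when it is pushed level, and keeps it down. Do not press on the catch.
- tilt_plate (a joint): Plate's tilt, rad: 0 = level, positive = free end up; 0.42 to 0.56 unpressed, hard stop at -0.03. The catch snaps at about 0.01 on the way down (press to -0.01 or -0.02 to be sure); caught, the plate stays at about 0.01; not caught, it springs back. Pushing on the pad takes about 1 N at first and about 14 N where the catch gives way.
- push_pad (a point): Centre of the top face of the black ribbed rubber pad (30 mm along the plate, 50 mm across) at the plate's free end, 133 mm from the hinge line: the place to push. Moves with the plate; when level at x = 58, y = 0, z = 38 mm in the stand's frame. z is the plate's normal, x points to the free end.
- seat (a point): Centre of the pan's place on the plate's top face (moves with the plate); x along the plate to its free end, z the plate's normal. When level it is at x = -14, y = 0, z = 36 mm in the stand's frame. Round it stands a fence 6 mm high with an inner space of 98 mm along x and 60 mm along y, open above.
- pan_1: Top pan of three alike, nested: stamped aluminium, open on top, 29.5 mm high. The upper 16 mm is an upright rim band 92 (own x) by 58 mm (own y) outside, walls 2 mm; below it a tapered body, 85 x 51 mm narrowing to 83 x 49 mm. Origin at the centre of its underside, z up. 0.05 to 0.12 kg. Grip it across the 58 mm width on the rim band. Alike when turned by 180 degrees.
- pan_2: Middle pan of the stack, same shape; the top pan's body is nested in it and their rim bands lie edge on edge, so origins are 16 mm apart in height. Fingers reaching more than 16 mm below the stack's top edge would grip this pan too.
- pan_3: Bottom pan of the stack, same shape, standing on the bench; the stack's top edge is 61.5 mm above the bench.
- dispenser: Bystander: upright white bottle with a black cap, 68 x 62 x 120 mm high; origin at the centre of its underside. Loose.
- spool: Bystander: standing spool of solder wire with blue flanges, about 74 x 62 mm and 76 mm high; origin at the centre of its underside. Loose. It stands close beside one end of one long side of the stack and leaves no room there for a finger: grip the pan nearer its other end.
- cleaner: Bystander: black round cup of brass wool, 64 mm across, 37 mm high; origin at the centre of its underside. Loose.
- syringe: Bystander: flux syringe lying along its own x, 119 x 28 x 17 mm; origin under its middle. Loose.

How it is judged (in metres and radians):
On the way, in this order (a step that is already met when the one before it is completed fails the run):
1. the plate is down level and held by its catch, with the robot off the stand (value of joint tilt_plate below 0.035 rad and contact force between each of the fingers, the arm and stand below 0.1 N), for 0.3 s.
2. the top pan is lifted clear of the stack, the plate still level (z of pan_1 in the frame of pan_2 above 0.045 m and value of joint tilt_plate below 0.035 rad), for 0.1 s.
At the end, for the whole second after the job is handed in: The plate is caught level (tilt < 0.035 rad); the top pan rests flat on it inside the fence (within 4 mm of the plate, 12 mm of the seat's centre, 0.25 rad of its length); the other two pans are still nested within 20 mm of where they stood, each bystander within 20 mm (value of joint tilt_plate below 0.035 rad and horizontal distance between pan_1 and seat below 0.012 m and z of pan_1 in the frame of seat between -0.003 and 0.004 m and angle between the x axis of pan_1 and the x axis of seat, either way round below 0.25 rad and angle between each of pan_1, pan_2's own z axis and vertical below 0.08 rad and linear speed of pan_1 below 0.02 m/s and distance of each of pan_2, pan_3, dispenser, spool, cleaner, syringe from where it was at the start of the episode below 0.02 m); the robot touches nothing.
It fails at once if the second pan is dragged up or away (more than 20 mm) (distance of pan_2 from where it was at the start of the episode above 0.02 m).
It fails at once if the pan is let go more than 20 mm above the plate (horizontal distance between pan_1 and seat below 0.06 m and z of pan_1 in the frame of seat above 0.02 m and contact force between the fingers and pan_1 below 0.02 N).
It fails at once if a bystander is knocked over or pushed more than 20 mm (distance of any of dispenser, spool, cleaner, syringe from where it was at the start of the episode above 0.02 m or angle between dispenser's own z axis and vertical above 0.5 rad).
It also fails if it takes over 54 s, if anything falls off the work surface, if the arm or the gripper's body presses on something with over 40 N, if the wrist force passes 120 N, or if a joint passes its speed limit or range.

## Working session

There is one attempt and no reset: what is moved stays moved. The work goes in short steps, Python scripts to look and compute and a tool call to move; the robot and the scene stay as the last step left them, time stands still between calls to the robot, and variables do not carry over. Pictures are saved under pics/ and viewed, about 8 in all and at most 12, crops included, and the job is handed in when it is done.

Besides the shell and the picture viewer there is one more tool, called after ">>>" as a command line: name --argument value ..., lists and objects as JSON in quotes. send_rows: Moves the arm, as the interface text tells. Its arguments: {"type":"object","properties":{"moves":{"type":"array","items":{"type":"array","items":{"type":"array","items":{"type":"number"}}}}},"required":["moves"]}

```bash
ls; mkdir -p pics; python3 - <<'E'
from rig import *
import cv2,numpy as np
for c in ("scene","top"):
    cv2.imwrite(f"pics/{c}0.png",capture(c))
    m=camera_model(c);print(c,np.round(m["camera_matrix"],1).tolist(),np.round(m["pose"],3).tolist(),[k for k in m])
    for t in ("stand","tilt_plate","push_pad","seat","pan_1","dispenser","spool","cleaner","syringe"):
        try:print(t,[(round(d["p"],2),np.round(d["location"],3).tolist()) for d in spot_in(c,t)[:4]])
        except Exception as e:print(t,e)
print(readout.read_state()["time_s"])
E
```

```text
pics
scene [[606.7, 0.0, 316.7], [0.0, 606.7, 245.3], [0.0, 0.0, 1.0]] [[0.451, -0.528, 0.719, 1.499], [0.892, 0.263, -0.367, -0.288], [0.005, 0.807, 0.59, 0.919], [0.0, 0.0, 0.0, 1.0]] ['camera_matrix', 'pose']
stand [(0.66, [0.484, 0.347, 0.006]), (0.4, [0.467, 0.354, 0.08])]
tilt_plate [(0.59, [0.469, 0.353, 0.079]), (0.41, [0.496, -0.019, 0.015])]
push_pad [(0.66, [0.466, 0.352, 0.08])]
seat [(0.83, [0.462, 0.352, 0.08])]
pan_1 [(0.74, [0.447, -0.001, 0.046]), (0.56, [0.495, -0.019, 0.036]), (0.52, [0.498, -0.019, 0.015])]
dispenser [(0.8, [0.461, 0.177, 0.073]), (0.37, [0.486, 0.349, 0.005])]
spool [(0.8, [0.471, 0.076, 0.046])]
cleaner [(0.84, [0.476, -0.097, 0.029])]
syringe [(0.76, [0.495, 0.552, 0.01])]
top [[459.8, 0.0, 318.9], [0.0, 459.8, 241.9], [0.0, 0.0, 1.0]] [[-0.001, 0.995, -0.101, 0.357], [-1.0, 0.002, 0.029, 0.254], [0.029, 0.101, 0.994, 0.961], [0.0, 0.0, 0.0, 1.0]] ['camera_matrix', 'pose']
stand [(0.76, [0.466, 0.351, 0.055])]
tilt_plate [(0.88, [0.46, 0.36, 0.076])]
push_pad [(0.95, [0.463, 0.358, 0.076])]
seat [(0.81, [0.46, 0.358, 0.077])]
pan_1 [(0.74, [0.463, -0.009, 0.035]), (0.61, [0.44, 0.025, 0.037]), (0.19, [0.464, 0.36, 0.075])]
dispenser [(0.75, [0.437, 0.194, 0.117]), (0.59, [0.459, 0.358, 0.075])]
spool [(0.84, [0.46, 0.085, 0.053])]
cleaner [(0.67, [0.465, -0.093, 0.03])]
syringe [(0.57, [0.481, 0.554, 0.012]), (0.48, [0.467, 0.35, 0.056])]
1.0
```

View pics/scene0.png

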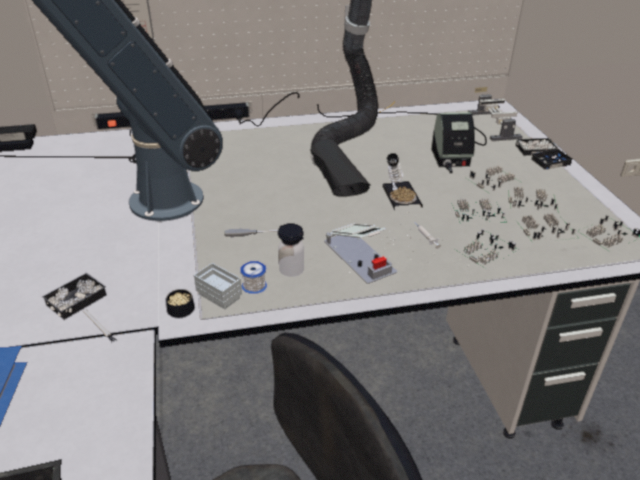

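View pics/top0.png

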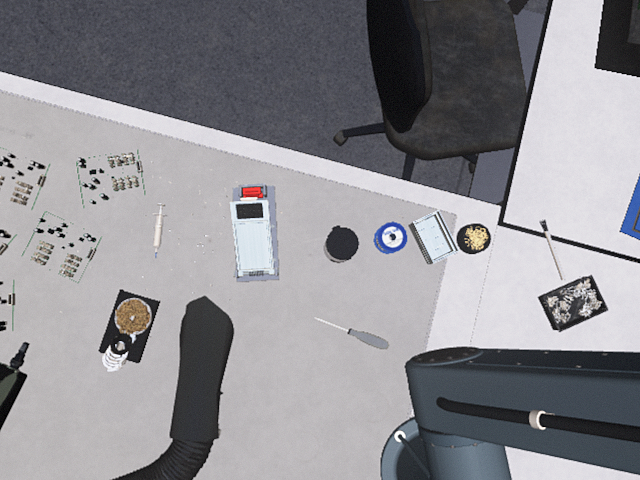

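The scene view shows the stand at about (360,258) with the red catch at (380,265), and the stack at (218,285) between the spool (253,277) and the cleaner (180,302). In the top view the stand is at (255,232), the black pad at (249,211), the catch at (252,190) and the stack at (433,238). I'll enlarge both to get the corners.

```bash
python3 - <<'E'
import cv2,numpy as np
a=cv2.imread("pics/top0.png")
f=lambda x0,y0,w,h,s:cv2.resize(a[y0:y0+h,x0:x0+w],None,fx=s,fy=s,interpolation=cv2.INTER_CUBIC)
def grid(im,x0,y0,s):
    for x in range(x0,x0+im.shape[1]//s,10): cv2.putText(im,str(x),((x-x0)*s,10),0,.35,(0,0,255),1); cv2.line(im,((x-x0)*s,12),((x-x0)*s,18),(0,0,255),1)
    for y in range(y0,y0+im.shape[0]//s,10): cv2.putText(im,str(y),(0,(y-y0)*s+4),0,.35,(0,0,255),1)
    return im
A=grid(f(220,180,70,110,5),220,180,5);B=grid(f(370,195,85,110,5),370,195,5)
cv2.imwrite("pics/crop1.png",np.hstack([A,B]))
E
```

```text
(no output)
```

View pics/crop1.png

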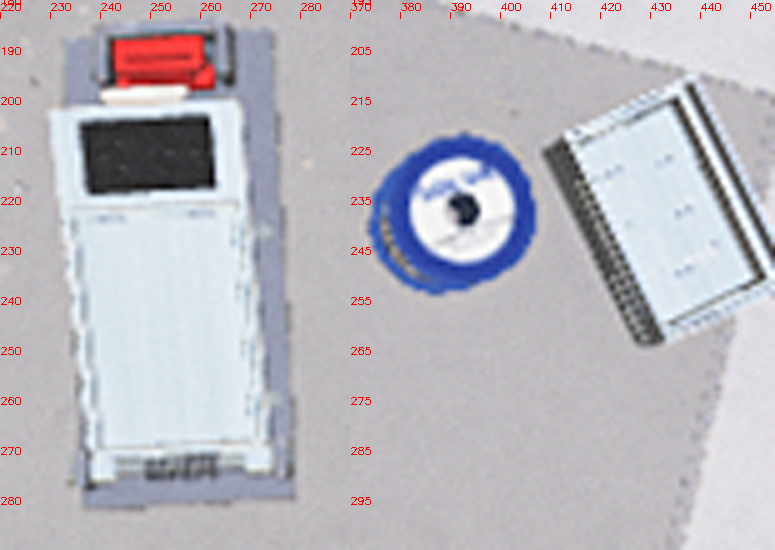

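```bash
cat > h.py <<'E'
import cv2,numpy as np
from scipy.optimize import least_squares
from rig import camera_model
CM={c:camera_model(c) for c in("scene","top")}
def proj(c,P):
    m=CM[c];T=np.linalg.inv(np.array(m["pose"]));p=np.atleast_2d(P)@T[:3,:3].T+T[:3,3]
    q=(p*[1,-1,-1])@np.array(m["camera_matrix"]).T
    return q[:,:2]/q[:,2:]
def Rz(a):return np.array([[np.cos(a),-np.sin(a),0],[np.sin(a),np.cos(a),0],[0,0,1]])
def place(P,x,y,a):return np.atleast_2d(P)@Rz(a).T+[x,y,0]
def rect(x0,x1,y0,y1,z):return np.array([[x1,y1,z],[x1,y0,z],[x0,y0,z],[x0,y1,z]])
BASE=rect(-.092,.108,-.045,.045,.008)
STK=rect(-.046,.046,-.029,.029,.0615); STB=rect(-.046,.046,-.029,.029,.0135)
def pad(t):  # plate points about hinge
    p=rect(.043,.073,-.025,.025,.038)-[-.075,0,.03];c,s=np.cos(t),np.sin(t)
    return p@np.array([[c,0,s],[0,1,0],[-s,0,c]])+[-.075,0,.03]
E
python3 - <<'E'
from h import *
bp=np.array([[233,185.6],[274.6,186],[278.8,279.6],[236.6,281.6]]);pp=np.array([[236.4,203.6],[262.4,203],[263.2,217.4],[237.4,218.6]])
r=least_squares(lambda v:np.r_[(proj("top",place(BASE,*v[:3]))-bp).ravel(),(proj("top",place(pad(v[3]),*v[:3]))-pp).ravel()],[.46,.355,0,.5])
print("stand",r.x.round(4),r.fun.round(1))
sp=np.array([[412.6,223],[438,211],[457.4,250.6],[433,263]])
q=least_squares(lambda v:(proj("top",place(STK,*v))-sp).ravel(),[.46,-.01,.45]);print("stack",q.x.round(4),q.fun.round(1))
x0,y0,s=160,200,3; W={}
out=[]
for c,(x0,y0,w,h,s) in {"scene":(185,225,225,75,3.5),"top":(225,180,235,110,3.3)}.items():
    a=cv2.imread(f"pics/{c}0.png");im=cv2.resize(a[y0:y0+h,x0:x0+w],None,fx=s,fy=s,interpolation=cv2.INTER_CUBIC)
    for P,col in((place(BASE,*r.x[:3]),(0,255,0)),(place(pad(r.x[3]),*r.x[:3]),(0,255,255)),(place(STK,*q.x),(0,0,255)),(place(STB,*q.x),(255,0,255))):
        cv2.polylines(im,[((proj(c,P)-[x0,y0]+.5)*s).round().astype(int)],True,col,1)
    out.append(im[:,:775])
cv2.imwrite("pics/ov1.png",np.vstack(out))
E
```

```text
stand [0.4652 0.3577 0.048  0.4879] [-0.5  0.8  0.9 -1.4  0.5  0.2 -1.1  0.3 -0.6  0.1  0.2 -0.5  0.6  0.2
 -0.   0.2]
stack [ 0.4595 -0.0027  0.4454] [-0.7 -0.8 -0.3 -1.1  1.3  0.8 -0.2  1. ]
```

View pics/ov1.png

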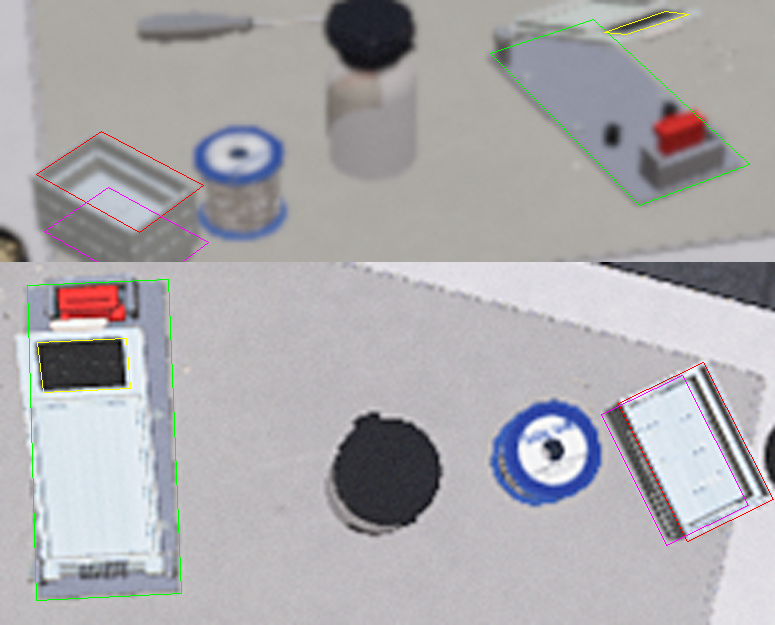

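The overlay fits both views to about 1 pixel. The fit puts the stand at (0.465, 0.358), yaw 2.75°, tilt 0.49, and the stack at (0.4595, -0.003), yaw 25.5°. The spool is beside the stack's +x end on its +y side, so I'll grip toward own -x.

```bash
cat >> h.py <<'E'
ST=(.4652,.3577,.048); SK=(.4595,-.0027,.4454)
from rig import readout
def to(x,y,z,yaw=None):
    """shift in tool axes (cm) to the world point; turn about tool z so tool y lies along world yaw+90deg (or -90)"""
    s=readout.read_state();R=np.array(s["tcp_rot"]).reshape(3,3);p=np.array(s["position"])
    print("t",s["time_s"],"p",p.round(4),"R",R.round(3).tolist(),"F",np.round(s["force"],1),"j",np.round(s["joint_positions"],0))
    cur=np.degrees(np.arctan2(-R[0,1],R[1,1]))
    dz=0
    if yaw is not None:
        dz=(-(np.degrees(yaw)-cur)+90)%180-90;print("turn z deg",round(dz,2))
    R2=R@Rz(np.radians(dz));print("shift after turn cm",((np.array([x,y,z])-p)@R2*100).round(2))
E
python3 - <<'E'
from h import *
to(.5,-.2,.187,ST[2])
t=.488
for t in(.488,.3,.15,0,-.015):
    P=pad(t).mean(0); print(t,place(P+[-.002*(t<.3),0,0],*ST).round(4))
print("seat",place([-.014,0,.036],*ST),"grasp",place([-.022,0,.0485],*SK))
E
```

```text
t 1.0 p [ 0.2207 -0.5847  0.1871] R [[0.936, 0.353, 0.0], [0.353, -0.936, 0.0], [0.0, -0.0, -1.0]] F [-0.1 -0.2 -0. ] j [-80.  30.  82.   0.  68. -10.]
turn z deg 17.92
shift after turn cm [ 2.975e+01 -3.709e+01  1.000e-02]
0.488 [[0.5039 0.3596 0.0994]]
0.3 [[0.5148 0.3601 0.0769]]
0.15 [[0.5184 0.3603 0.0578]]
0 [[0.5211 0.3604 0.038 ]]
-0.015 [[0.5212 0.3604 0.036 ]]
seat [[0.45121612 0.35702826 0.036     ]] grasp [[ 0.43964635 -0.01217802  0.0485    ]]
```

>>> send_rows --moves '[[[0, 0, 6, 0, 0, 0, -1], [0, 0, 6, 0, 0, 0, -1], [0, 0, 5.92, 0, 0, 0, -1], [0, 0, 0, 2.97, -3.71, 0, -1], [0, 0, 0, 2.97, -3.71, 0, -1]]]'

```text
time_s: 1.5
position: [0.2763, -0.508, 0.1868]
tcp_rot: [[0.999, 0.045, 0.0], [0.045, -0.999, -0.0], [0.0, 0.0, -1.0]]
force: [0.8, 1.1, 0.6]
opening: 0.628
```

>>> send_rows --moves '[[[0, 0, 0, 2.97, -3.71, 0, -1], [0, 0, 0, 2.97, -3.71, 0, -1], [0, 0, 0, 2.97, -3.71, 0, -1], [0, 0, 0, 2.97, -3.71, 0, -1], [0, 0, 0, 2.97, -3.71, 0, -1]]]'

```text
time_s: 2.0
position: [0.4168, -0.3138, 0.1873]
tcp_rot: [[0.999, 0.048, 0.001], [0.048, -0.999, -0.0], [0.0, 0.0, -1.0]]
force: [0.8, -0.2, 0.4]
opening: 0.171
```

>>> send_rows --moves '[[[0, 0, 0, 2.97, -3.71, 0, -1], [0, 0, 0, 2.97, -3.71, 0, -1], [0, 0, 0, 2.97, -3.71, 0, -1], [0, 0, 0, 0.15, -4.6, 0, -1], [0, 0, 0, 0.15, -4.6, 0, -1]]]'

```text
time_s: 2.5
position: [0.4989, -0.1062, 0.1871]
tcp_rot: [[0.999, 0.048, 0.001], [0.048, -0.999, -0.0], [0.001, 0.0, -1.0]]
force: [0.4, 0.9, -0.4]
opening: 0.007
```

>>> send_rows --moves '[[[0, 0, 0, 0.15, -4.6, 0, -1], [0, 0, 0, 0.15, -4.6, 0, -1], [0, 0, 0, 0.15, -4.6, 0, -1], [0, 0, 0, 0.15, -4.6, 0, -1], [0, 0, 0, 0.15, -4.6, 0, -1]]]'

```text
time_s: 3.0
position: [0.4945, 0.1241, 0.1873]
tcp_rot: [[0.999, 0.048, 0.001], [0.048, -0.999, 0.0], [0.001, 0.0, -1.0]]
force: [-0.0, -0.2, 0.6]
opening: 0.004
```

>>> send_rows --moves '[[[0, 0, 0, 0.15, -4.6, 0, -1], [0, 0, 0, 0.15, -4.6, 0, -1], [0, 0, 0, 0.15, -4.6, 0, -1], [0, 0, 0, 0.15, -4.6, 0, -1], [0, 0, 0, 0, 0, 0, -1]]]'

```text
time_s: 3.5
position: [0.4915, 0.3118, 0.1873]
tcp_rot: [[0.999, 0.054, 0.002], [0.054, -0.999, 0.003], [0.002, -0.003, -1.0]]
force: [0.0, -0.4, -0.2]
opening: 0.007
```

```bash
python3 -c "
from h import *
to(.504,.3596,.12,ST[2])"
```

```text
t 3.5 p [0.4915 0.3118 0.1873] R [[0.999, 0.054, 0.002], [0.054, -0.999, 0.003], [0.002, -0.003, -1.0]] F [ 0.  -0.4 -0.2] j [ 21.  27.  89.   0.  64. 108.]
turn z deg 0.35
shift after turn cm [ 1.47 -4.69  6.75]
```

>>> send_rows --moves '[[[0, 0, 0, 0.75, -2.35, 0, -1], [0, 0, 0, 0.75, -2.35, 0, -1], [0, 0, 0, 0, 0, 2, -1], [0, 0, 0, 0, 0, 2.5, -1], [0, 0, 0, 0, 0, 1.5, -1]]]'

```text
time_s: 4.0
position: [0.5035, 0.3529, 0.1254]
tcp_rot: [[0.999, 0.048, -0.002], [0.048, -0.999, -0.001], [-0.002, 0.001, -1.0]]
force: [-0.6, 0.4, 0.5]
opening: 0.005
```

```bash
python3 - <<'E'
from h import *
to(.5148,.3601,.0769,ST[2])
from rig import capture
out=[]
for c,(x0,y0,w,h,s) in {"scene":(300,190,120,100,4),"top":(220,170,80,110,3.6)}.items():
    a=capture(c);out.append(cv2.resize(a[y0:y0+h,x0:x0+w],None,fx=s,fy=s,interpolation=cv2.INTER_CUBIC)[:396])
cv2.imwrite("pics/p1.png",np.hstack(out))
E
```

```text
t 4.0 p [0.5035 0.3529 0.1254] R [[0.999, 0.048, -0.002], [0.048, -0.999, -0.001], [-0.002, 0.001, -1.0]] F [-0.6  0.4  0.5] j [ 25.  34.  87.  -0.  60. 112.]
turn z deg 0.0
shift after turn cm [ 1.17 -0.67  4.84]
```

View pics/p1.png

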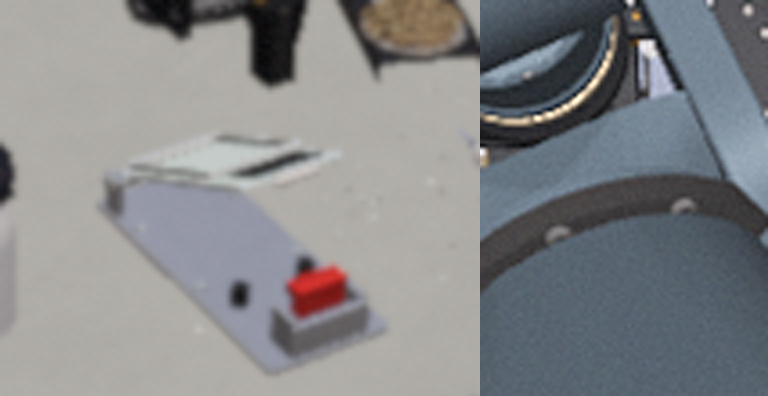

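The scene picture shows the closed fingertip at about (368,210) and the pad at about (368,231). That gap looks larger than expected, so I'll check it against the projection.

```bash
python3 - <<'E'
from h import *
s=readout.read_state()
print(s["time_s"],np.round(s["position"],4),"tip",proj("scene",s["position"]),"pad",proj("scene",place(pad(.488).mean(0),*ST)),"pad corners",proj("scene",place(pad(.488),*ST)).round(1).tolist())
for t in (.3,.4,.56): print(t,proj("scene",place(pad(t).mean(0),*ST)).round(1))
E
```

```text
4.1 [0.5026 0.3523 0.1246] tip [[366.66701788 222.68633956]] pad [[369.02208244 231.00285634]] pad corners [[381.1, 228.4], [363.4, 234.3], [357.0, 233.6], [374.5, 227.8]]
0.3 [[371.  241.1]]
0.4 [[370.1 235.7]]
0.56 [[368.  227.1]]
```

>>> send_rows --moves '[[[0, 0, 0, 0.2, -0.7, 0.5, -1], [0, 0, 0, 0.1, 0, 0.7, -1], [0, 0, 0, 0.1, 0, 0.7, -1], [0, 0, 0, 0, 0, 0.5, -1], [0, 0, 0, 0, 0, 0, -1]]]'

```text
time_s: 4.6
position: [0.5075, 0.3608, 0.1022]
tcp_rot: [[0.999, 0.048, -0.002], [0.048, -0.999, -0.001], [-0.002, 0.001, -1.0]]
force: [0.5, -0.4, 0.4]
opening: 0.01
```

```bash
python3 - <<'E'
from h import *
from rig import capture
to(.5148,.3601,.0769,ST[2])
s=readout.read_state();a=capture("scene");print(proj("scene",s["position"]))
cv2.imwrite("pics/p2.png",cv2.resize(a[130:290,260:460],None,fx=3.5,fy=3.5,interpolation=cv2.INTER_CUBIC))
E
```

```text
t 4.6 p [0.5075 0.3608 0.1022] R [[0.999, 0.048, -0.002], [0.048, -0.999, -0.001], [-0.002, 0.001, -1.0]] F [ 0.5 -0.4  0.4] j [ 25.  36.  87.  -0.  57. 112.]
turn z deg -0.0
shift after turn cm [0.73 0.1  2.53]
[[370.31635965 230.67458095]]
```

View pics/p2.png

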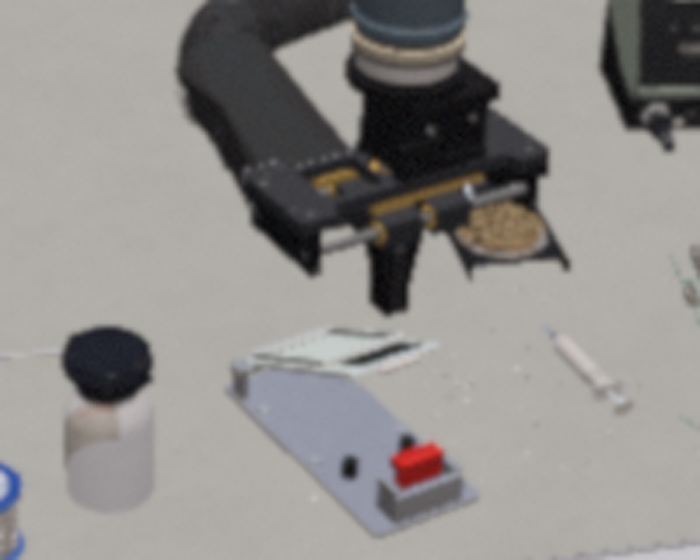

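>>> send_rows --moves '[[[0, 0, 0, 0.2, 0.05, 0.5, -1], [0, 0, 0, 0.2, 0.05, 0.5, -1], [0, 0, 0, 0.2, 0, 0.7, -1], [0, 0, 0, 0.15, 0, 0.8, -1], [0, 0, 0, 0, 0, 0, -1]]]'

```text
time_s: 5.15
position: [0.5148, 0.36, 0.0764]
tcp_rot: [[0.999, 0.048, -0.003], [0.048, -0.999, -0.001], [-0.003, 0.001, -1.0]]
force: [0.7, -0.5, 0.1]
opening: 0.003
```

```bash
python3 - <<'E'
from h import *
from rig import capture,spot_in
to(.5184,.3603,.0578,ST[2])
s=readout.read_state();a=capture("scene");print(proj("scene",s["position"]))
print([(d["p"],d["location"]) for d in spot_in("scene","push_pad")])
cv2.imwrite("pics/p3.png",cv2.resize(a[170:290,320:440],None,fx=4,fy=4,interpolation=cv2.INTER_CUBIC))
E
```

```text
t 5.15 p [0.5148 0.36   0.0764] R [[0.999, 0.048, -0.003], [0.048, -0.999, -0.001], [-0.003, 0.001, -1.0]] F [ 0.7 -0.5  0.1] j [ 25.  38.  87.  -0.  55. 112.]
turn z deg -0.01
shift after turn cm [ 0.36 -0.02  1.86]
[[370.98794474 241.27824852]]
[(0.86, [0.456, 0.3459, 0.0757])]
```

View pics/p3.png

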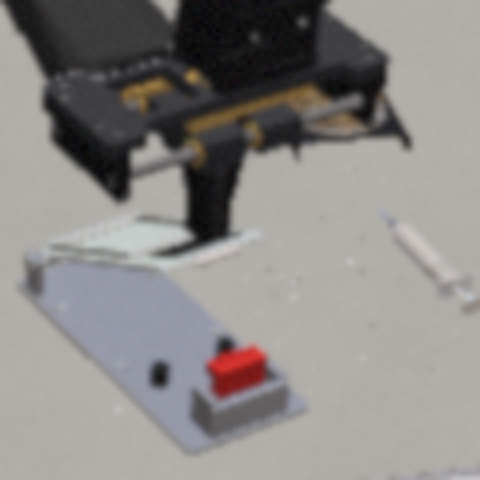

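The fingertip is at about (372,229), right at the pad, and the plate hasn't moved. The tip therefore sits about 27 mm above the reported TCP. I'll feel for the pad in small steps.

>>> send_rows --moves '[[[0, 0, 0, 0, 0, 0.3, -1], [0, 0, 0, 0, 0, 0.3, -1], [0, 0, 0, 0, 0, 0.3, -1], [0, 0, 0, 0, 0, 0.3, -1], [0, 0, 0, 0, 0, 0, -1]]]'

```text
time_s: 5.75
position: [0.5156, 0.3605, 0.0658]
tcp_rot: [[0.999, 0.048, -0.0], [0.048, -0.999, -0.0], [-0.0, 0.0, -1.0]]
force: [-0.6, 0.7, 0.9]
opening: 0.005
```

>>> send_rows --moves '[[[0, 0, 0, 0, 0, 0.4, -1], [0, 0, 0, 0, 0, 0.4, -1], [0, 0, 0, 0, 0, 0.4, -1], [0, 0, 0, 0, 0, 0.4, -1], [0, 0, 0, 0, 0, 0, -1]]]'

```text
time_s: 6.25
position: [0.5147, 0.3603, 0.0492]
tcp_rot: [[0.999, 0.048, -0.002], [0.048, -0.999, -0.001], [-0.002, 0.001, -1.0]]
force: [-0.1, 1.0, -0.1]
opening: 0.007
```

```bash
python3 - <<'E'
from h import *
from rig import capture,spot_in
to(.5184,.3603,.04,ST[2])
s=readout.read_state();print(s["force"],s["tau"]);a=capture("scene");print(proj("scene",s["position"]))
cv2.imwrite("pics/p4.png",cv2.resize(a[170:290,320:440],None,fx=4,fy=4,interpolation=cv2.INTER_CUBIC))
E
```

```text
t 6.25 p [0.5147 0.3603 0.0492] R [[0.999, 0.048, -0.002], [0.048, -0.999, -0.001], [-0.002, 0.001, -1.0]] F [-0.1  1.  -0.1] j [ 25.  40.  88.   0.  52. 112.]
turn z deg -0.0
shift after turn cm [0.37 0.01 0.92]
[-0.14675179  0.95135761 -0.13596236] [-7.73564936e-02 -4.67043042e+01 -1.31594986e+01 -8.40444787e-03
 -8.64571938e-02  7.80918836e-04]
[[370.41101099 250.37838708]]
```

View pics/p4.png

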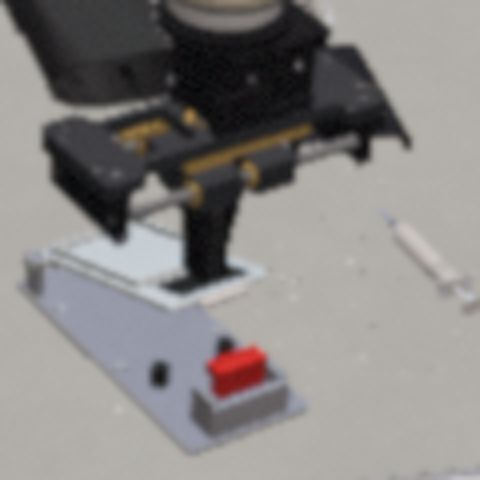

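The plate is now partly pushed, with the tip on the pad at (372,240). The pixel-implied tilt of 0.3 puts the tip about 27 mm above the TCP reading. I'll keep pressing along the arc and watch the force.

>>> send_rows --moves '[[[0, 0, 0, 0.1, 0, 0.5, -1], [0, 0, 0, 0.1, 0, 0.5, -1], [0, 0, 0, 0.1, 0, 0.5, -1], [0, 0, 0, 0.1, 0, 0.5, -1], [0, 0, 0, 0, 0, 0, -1]]]'

```text
time_s: 6.8
position: [0.5198, 0.3607, 0.0294]
tcp_rot: [[0.999, 0.048, -0.0], [0.048, -0.999, 0.0], [-0.0, -0.0, -1.0]]
force: [1.0, 0.5, 2.2]
opening: 0.005
```

>>> send_rows --moves '[[[0, 0, 0, 0.05, 0, 0.4, -1], [0, 0, 0, 0.05, 0, 0.3, -1], [0, 0, 0, 0, 0, 0.3, -1], [0, 0, 0, 0, 0, 0.2, -1], [0, 0, 0, 0, 0, 0, -1]]]'

```text
time_s: 7.3
position: [0.5208, 0.361, 0.0179]
tcp_rot: [[0.999, 0.048, 0.0], [0.048, -0.999, 0.0], [0.0, -0.0, -1.0]]
force: [1.7, 1.1, 2.6]
opening: 0.007
```

>>> send_rows --moves '[[[0, 0, 0, 0, 0, 0.2, -1], [0, 0, 0, 0, 0, 0.2, -1], [0, 0, 0, 0, 0, 0.1, -1], [0, 0, 0, 0, 0, 0, -1], [0, 0, 0, 0, 0, 0, -1]]]'

```text
time_s: 7.8
position: [0.5213, 0.3611, 0.0148]
tcp_rot: [[0.999, 0.048, 0.002], [0.048, -0.999, 0.001], [0.002, -0.001, -1.0]]
force: [1.0, -1.5, 11.8]
opening: 0.006
```

>>> send_rows --moves '[[[0, 0, 0, 0, 0, 0.15, -1], [0, 0, 0, 0, 0, 0.15, -1], [0, 0, 0, 0, 0, 0.1, -1], [0, 0, 0, 0, 0, 0, -1], [0, 0, 0, 0, 0, 0, -1]]]'

```text
time_s: 8.3
position: [0.5217, 0.3611, 0.0119]
tcp_rot: [[0.999, 0.048, 0.003], [0.048, -0.999, 0.001], [0.003, -0.001, -1.0]]
force: [-0.4, -2.1, 17.7]
opening: 0.006
```

>>> send_rows --moves '[[[0, 0, 0, 0, 0, 0.1, -1], [0, 0, 0, 0, 0, 0.1, -1], [0, 0, 0, 0, 0, 0, -1], [0, 0, 0, 0, 0, 0, -1], [0, 0, 0, 0, 0, 0, -1]]]'

```text
time_s: 8.8
position: [0.5221, 0.3611, 0.008]
tcp_rot: [[0.999, 0.048, 0.003], [0.048, -0.999, 0.001], [0.003, -0.001, -1.0]]
force: [2.9, -0.9, 5.5]
opening: 0.007
```

>>> send_rows --moves '[[[0, 0, 0, 0, 0, 0.1, -1], [0, 0, 0, 0, 0, 0.1, -1], [0, 0, 0, 0, 0, 0, -1], [0, 0, 0, 0, 0, 0, -1], [0, 0, 0, 0, 0, 0, -1]]]'

```text
time_s: 9.3
position: [0.522, 0.3611, 0.0056]
tcp_rot: [[0.999, 0.048, 0.003], [0.048, -0.999, 0.001], [0.003, -0.001, -1.0]]
force: [3.8, 0.6, 5.0]
opening: 0.002
```

The force peaked near 18 N and then fell to 5 N as the plate went further down, so the catch snapped. Next I'll lift off and look.

>>> send_rows --moves '[[[0, 0, 0, 0, 0, -1, -1], [0, 0, 0, 0, 0, -3, -1], [0, 0, 0, 0, 0, -4, -1], [0, 0, 0, 0, 0, -4, -1], [0, 0, 0, 0, 0, -3.5, -1]]]'

```text
time_s: 9.8
position: [0.5183, 0.3604, 0.161]
tcp_rot: [[0.999, 0.048, -0.004], [0.048, -0.999, -0.001], [-0.004, 0.001, -1.0]]
force: [0.3, 0.3, 0.4]
opening: 0.005
```

>>> send_rows --moves '[[[0, 0, 0, 0, 0, 0, -1], [0, 0, -4, -0.5, 2, 0, 1], [0, 0, -6, -0.5, 3, 0, 1], [0, 0, -6, -0.5, 3, 0, 1], [0, 0, -6.8, -0.5, 3, 0, 1]]]'

```text
time_s: 10.3
position: [0.5182, 0.2486, 0.1583]
tcp_rot: [[0.9, 0.436, -0.007], [0.436, -0.9, -0.001], [-0.007, -0.002, -1.0]]
force: [0.8, -0.8, -0.2]
opening: 0.282
```

```bash
python3 - <<'E'
from h import *
from rig import capture
to(.4396,-.0122,.16,SK[2])
a=capture("scene")
cv2.imwrite("pics/p5.png",np.hstack([cv2.resize(a[y:y+110,x:x+110],None,fx=3.6,fy=3.6,interpolation=cv2.INTER_CUBIC) for x,y in((180,220),(310,190))]))
E
```

```text
t 10.3 p [0.5182 0.2486 0.1583] R [[0.9, 0.436, -0.007], [0.436, -0.9, -0.001], [-0.007, -0.002, -1.0]] F [ 0.8 -0.8 -0.2] j [14. 29. 91.  0. 61. 79.]
turn z deg 0.36
shift after turn cm [-18.33  20.15  -0.09]
```

View pics/p5.png

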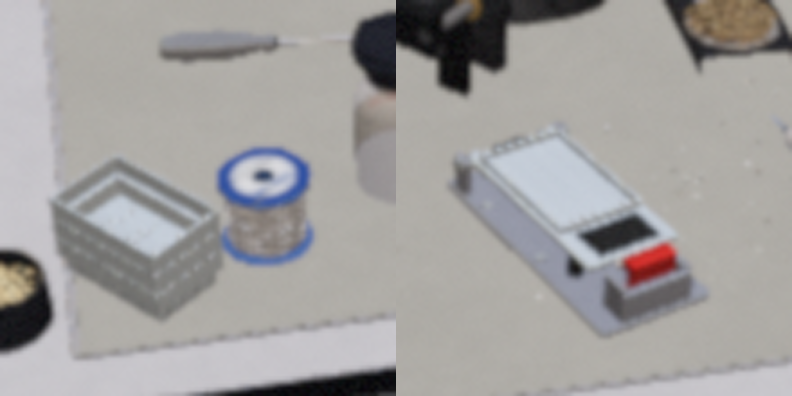

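The plate is level with the red catch over its end, with the catch at about (381,262). The other pans haven't moved. I'll refine both poses using corners from both cameras.

```bash
python3 - <<'E'
from h import *
sp=np.array([[412.6,223],[438,211],[457.4,250.6],[433,263]])
sc=np.array([[194.4,275.6],[212.5,263.9],[240.6,279.7],[224.4,292.8]])
P=proj("scene",place(STK,*SK));i=[np.argmin(((sc-p)**2).sum(1)) for p in P];print(i,P.round(1).tolist(),sc[i].tolist())
f=lambda v:np.r_[(proj("top",place(STK,*v))-sp).ravel(),(proj("scene",place(STK,*v))-sc[i]).ravel()]
q=least_squares(f,SK);print("stack",q.x.round(4),q.fun.round(1))
q2=least_squares(lambda v:f(v)[8:],SK);print("scene only",q2.x.round(4),q2.fun.round(1))
pc=np.array([[361.1,254.4],[375,249.7],[382.5,254.7],[368.9,260]])
P=proj("scene",place(pad(.01),*ST));print(P.round(1).tolist());print((P.mean(0)-pc.mean(0)).round(1))
E
```

```text
[np.int64(2), np.int64(3), np.int64(0), np.int64(1)] [[242.6, 277.4], [224.2, 290.7], [194.8, 274.3], [213.4, 261.9]] [[240.6, 279.7], [224.4, 292.8], [194.4, 275.6], [212.5, 263.9]]
stack [ 0.4608 -0.004   0.446 ] [-0.1 -1.4  0.3 -1.7  1.9  0.2  0.4  0.4  1.6 -1.8 -0.6 -1.5 -0.  -0.8
  0.5 -1.6]
scene only [ 0.4651 -0.0064  0.4479] [ 1.3 -0.4 -0.9 -0.1 -0.5  0.6  0.1 -0.2]
[[384.2, 255.7], [366.8, 261.9], [359.9, 255.3], [377.1, 249.3]]
[0.1 0.9]
```

>>> send_rows --moves '[[[0, 0, 0.2, -3.3, 3.3, 0, 1], [0, 0, 0, -3.3, 3.3, 0, 1], [0, 0, 0, -3.3, 3.3, 0, 1], [0, 0, 0, -3.3, 3.3, 0, 1], [0, 0, 0, -3.3, 3.3, 0, 1]]]'

```text
time_s: 10.85
position: [0.4403, 0.0295, 0.1589]
tcp_rot: [[0.904, 0.428, -0.005], [0.428, -0.904, 0.001], [-0.004, -0.003, -1.0]]
force: [1.3, -0.9, 0.6]
opening: 0.79
```

>>> send_rows --moves '[[[0, 0, 0, -1, 1.5, 0, 1], [0, 0, 0, 0, 0, 0, 1], [0, 0, 0, 0, 0, 2, 1], [0, 0, 0, 0, 0, 2, 1], [0, 0, 0, 0, 0, 0, 1]]]'

```text
time_s: 11.35
position: [0.4377, 0.0139, 0.1177]
tcp_rot: [[0.904, 0.428, -0.008], [0.428, -0.904, 0.002], [-0.006, -0.006, -1.0]]
force: [-0.3, -0.0, -0.2]
opening: 0.997
```

```bash
python3 - <<'E'
from h import *
to(.441,-.0135,.06,.446)
E
```

```text
t 11.35 p [0.4377 0.0139 0.1177] R [[0.904, 0.428, -0.008], [0.428, -0.904, 0.002], [-0.006, -0.006, -1.0]] F [-0.3 -0.  -0.2] j [-13.  23. 112.   0.  46.  52.]
turn z deg -0.18
shift after turn cm [-0.85  2.65  5.76]
```

>>> send_rows --moves '[[[0, 0, -0.2, -0.4, 1.3, 0, 1], [0, 0, 0, -0.45, 1.35, 0, 1], [0, 0, 0, 0, 0, 2.5, 1], [0, 0, 0, 0, 0, 2.5, 1], [0, 0, 0, 0, 0, 0, 1]]]'

```text
time_s: 11.85
position: [0.4423, -0.014, 0.0683]
tcp_rot: [[0.902, 0.432, -0.006], [0.432, -0.902, 0.002], [-0.005, -0.005, -1.0]]
force: [-0.4, -0.7, 0.0]
opening: 1.0
```

```bash
python3 - <<'E'
from h import *
from rig import capture
to(.441,-.0135,.0205,.446)
s=readout.read_state();R=np.array(s["tcp_rot"]);p=np.array(s["position"])
for d in(0,.028): print(d,[proj("scene",p+R@[0,e,-d]).round(1).tolist()[0] for e in(-.0435,0,.0435)])
a=capture("scene");b=capture("top")
cv2.imwrite("pics/p6.png",np.hstack([cv2.resize(i[y:y+110,x:x+110],None,fx=3.6,fy=3.6,interpolation=cv2.INTER_CUBIC) for i,x,y in((a,165,205),(b,380,185))]))
E
```

```text
t 11.85 p [ 0.4423 -0.014   0.0683] R [[0.902, 0.432, -0.006], [0.432, -0.902, 0.002], [-0.005, -0.005, -1.0]] F [-0.4 -0.7  0. ] j [-16.  29. 114.   0.  38.  48.]
turn z deg 0.02
shift after turn cm [-0.07 -0.08  4.78]
0 [[224.7, 261.2], [211.0, 270.6], [196.7, 280.4]]
0.028 [[223.6, 251.4], [209.7, 260.8], [195.3, 270.5]]
```

View pics/p6.png

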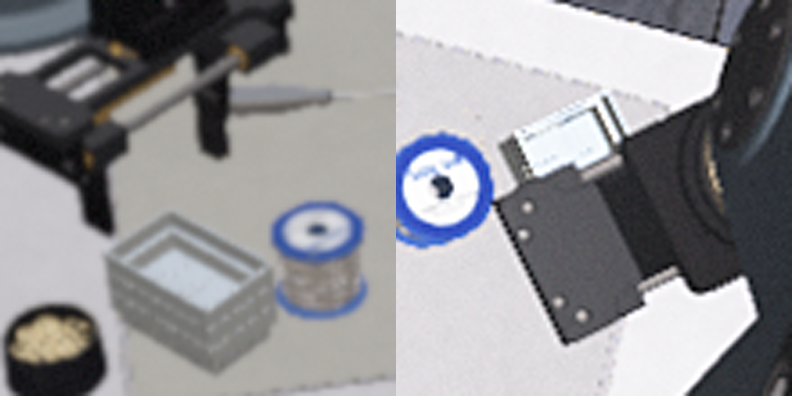

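Seen from the scene camera, the open fingertips are at (192,269) and (224,248). That straddles the stack and confirms the ~29 mm height offset. In the top view the body clears the spool at own -x. I'll go down and grip.

>>> send_rows --moves '[[[0, 0, 0, -0.07, -0.08, 1.5, 1], [0, 0, 0, 0, 0, 1.5, 1], [0, 0, 0, 0, 0, 1, 1], [0, 0, 0, 0, 0, 0.6, 1], [0, 0, 0, 0, 0, 0, 1]]]'

```text
time_s: 12.45
position: [0.4437, -0.0149, 0.024]
tcp_rot: [[0.902, 0.432, -0.0], [0.432, -0.902, 0.0], [-0.0, -0.0, -1.0]]
force: [0.1, 0.5, 0.0]
opening: 0.999
```

```bash
python3 - <<'E'
from h import *
to(.441,-.0135,.0215,.446)
E
```

```text
t 12.45 p [ 0.4437 -0.0149  0.024 ] R [[0.902, 0.432, -0.0], [0.432, -0.902, 0.0], [-0.0, -0.0, -1.0]] F [0.1 0.5 0. ] j [-16.  34. 115.   0.  30.  48.]
turn z deg 0.01
shift after turn cm [-0.18 -0.24  0.25]
```

>>> send_rows --moves '[[[0, 0, 0, -0.15, -0.2, 0.15, 1], [0, 0, 0, 0, 0, 0, -1], [0, 0, 0, 0, 0, 0, -1], [0, 0, 0, 0, 0, 0, -1], [0, 0, 0, 0, 0, 0, -1]]]'

```text
time_s: 12.95
position: [0.4416, -0.0139, 0.0227]
tcp_rot: [[0.902, 0.431, 0.0], [0.431, -0.902, -0.0], [0.0, 0.0, -1.0]]
force: [-0.3, 0.3, -0.3]
opening: 0.725
```

>>> send_rows --moves '[[[0, 0, 0, 0, 0, 0, -1], [0, 0, 0, 0, 0, 0, -1], [0, 0, 0, 0, 0, 0, -1], [0, 0, 0, 0, 0, 0, -1], [0, 0, 0, 0, 0, 0, -1]]]'

```text
time_s: 13.45
position: [0.4416, -0.014, 0.0227]
tcp_rot: [[0.902, 0.431, 0.0], [0.431, -0.902, -0.0], [0.0, 0.0, -1.0]]
force: [-0.5, -0.6, 2.5]
opening: 0.656
```

>>> send_rows --moves '[[[0, 0, 0, 0, 0, -0.3, -1], [0, 0, 0, 0, 0, -0.5, -1], [0, 0, 0, 0, 0, -1, -1], [0, 0, 0, 0, 0, -1.5, -1], [0, 0, 0, 0, 0, -2, -1]]]'

```text
time_s: 13.95
position: [0.4407, -0.0136, 0.0761]
tcp_rot: [[0.902, 0.431, -0.002], [0.431, -0.902, 0.001], [-0.001, -0.001, -1.0]]
force: [0.0, -0.4, -1.5]
opening: 0.655
```

>>> send_rows --moves '[[[0, 0, 0, 0, 0, -2, -1], [0, 0, 0, 0, 0, -2, -1], [0, 0, 0, 0, 0, -2, -1], [0, 0, 0, 0, 0, -2, -1], [0, 0, 0, 0, 0, 0, -1]]]'

```text
time_s: 14.45
position: [0.4432, -0.0142, 0.1582]
tcp_rot: [[0.902, 0.432, 0.006], [0.432, -0.902, -0.002], [0.005, 0.004, -1.0]]
force: [-0.1, -0.2, -1.5]
opening: 0.657
```

```bash
python3 - <<'E'
from h import *
from rig import capture
sx=place([.008,0,0],*ST)[0];print(sx)
to(sx[0]-.022*np.cos(.048),sx[1]-.022*np.sin(.048),.15,ST[2])
a=capture("scene")
cv2.imwrite("pics/p7.png",cv2.resize(a[170:310,150:340],None,fx=4,fy=4,interpolation=cv2.INTER_CUBIC))
E
```

```text
[0.47319079 0.35808385 0.        ]
t 14.45 p [ 0.4432 -0.0142  0.1582] R [[0.902, 0.432, 0.006], [0.432, -0.902, -0.002], [0.005, 0.004, -1.0]] F [-0.1 -0.2 -1.5] j [-16.  19. 109.   0.  51.  48.]
turn z deg 22.81
shift after turn cm [  2.58 -37.05   0.76]
```

View pics/p7.png

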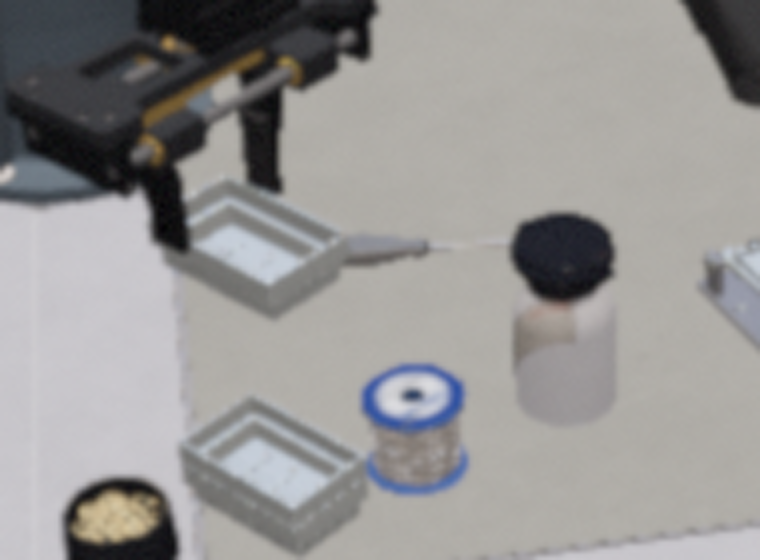

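Only the top pan came up and it hangs level; the other two are at rest at about (218,288). Before carrying it over I'll check where the black fume hose is in relation to the placing pose, since the gripper will sit further back there than it did for pressing.

```bash
python3 - <<'E'
from h import *
def tri(a,b):return least_squares(lambda X:np.r_[(proj("top",X)-a).ravel(),(proj("scene",X)-b).ravel()],[.35,.4,.1])
for a,b in(((208,298),(352,187)),((232,315),(369,186)),((190,305),(333,193))):
    r=tri(a,b);print(r.x.round(3),r.fun.round(1))
E
```

```text
[0.337 0.424 0.117] [ 3.6  1.8  5.8 -0.8]
[0.32  0.411 0.105] [-12.   -6.  -19.    2.4]
[0.313 0.44  0.09 ] [15.7  7.9 24.9 -3.6]
```

>>> send_rows --moves '[[[0, 0, 5, 0, 0, 0, -1], [0, 0, 6, 0, 0, 0, -1], [0, 0, 6, 0, 0, 0, -1], [0, 0, 5.8, 0, 0, 0, -1], [0, 0, 0, 0, -2, 0, -1]]]'

```text
time_s: 15.0
position: [0.4403, 0.0051, 0.1545]
tcp_rot: [[0.999, 0.044, -0.001], [0.044, -0.999, -0.0], [-0.001, 0.0, -1.0]]
force: [0.7, -0.3, -0.9]
opening: 0.656
```

>>> send_rows --moves '[[[0, 0, 0, 0.05, -3, 0, -1], [0, 0, 0, 0.05, -3.5, 0, -1], [0, 0, 0, 0.05, -3.5, 0, -1], [0, 0, 0, 0.05, -3.5, 0, -1], [0, 0, 0, 0.05, -3.5, 0, -1]]]'

```text
time_s: 15.5
position: [0.4333, 0.1772, 0.1543]
tcp_rot: [[0.999, 0.048, -0.003], [0.048, -0.999, -0.0], [-0.003, 0.0, -1.0]]
force: [-0.0, -0.8, -0.5]
opening: 0.66
```

>>> send_rows --moves '[[[0, 0, 0, 0.05, -3.5, 0, -1], [0, 0, 0, 0.05, -3.5, 0, -1], [0, 0, 0, 0, -3, 0, -1], [0, 0, 0, 0, -2, 0, -1], [0, 0, 0, 0, 0, 0, -1]]]'

```text
time_s: 16.0
position: [0.4289, 0.2978, 0.1542]
tcp_rot: [[0.999, 0.051, -0.002], [0.051, -0.999, -0.0], [-0.002, -0.0, -1.0]]
force: [-0.0, -0.2, -1.2]
opening: 0.657
```

```bash
python3 - <<'E'
from h import *
to(.4296,.3560,.07,ST[2])
E
```

```text
t 16.0 p [0.4289 0.2978 0.1542] R [[0.999, 0.051, -0.002], [0.051, -0.999, -0.0], [-0.002, -0.0, -1.0]] F [-0.  -0.2 -1.2] j [ 22.  25.  99.   0.  56. 110.]
turn z deg 0.19
shift after turn cm [ 0.37 -5.81  8.42]
```

>>> send_rows --moves '[[[0, 0, 0.1, 0.1, -2, 0, -1], [0, 0, 0, 0.1, -2, 0, -1], [0, 0, 0, 0.1, -1.8, 0, -1], [0, 0, 0, 0, 0, 0, -1], [0, 0, 0, 0, 0, 0, -1]]]'

```text
time_s: 16.5
position: [0.4298, 0.3533, 0.1549]
tcp_rot: [[0.999, 0.047, -0.001], [0.047, -0.999, -0.001], [-0.001, 0.001, -1.0]]
force: [0.8, 0.3, -1.2]
opening: 0.655
```

>>> send_rows --moves '[[[0, 0, 0, 0, 0, 2, -1], [0, 0, 0, 0, 0, 2.4, -1], [0, 0, 0, 0, 0, 2, -1], [0, 0, 0, 0, 0, 1.4, -1], [0, 0, 0, 0, 0, 0, -1]]]'

```text
time_s: 17.0
position: [0.4285, 0.3519, 0.0755]
tcp_rot: [[0.999, 0.045, -0.005], [0.045, -0.999, -0.003], [-0.005, 0.003, -1.0]]
force: [-0.1, -0.7, -1.4]
opening: 0.656
```

```bash
python3 - <<'E'
from h import *
to(.4296,.3560,.0274,ST[2])
E
```

```text
t 17.0 p [0.4285 0.3519 0.0755] R [[0.999, 0.045, -0.005], [0.045, -0.999, -0.003], [-0.005, 0.003, -1.0]] F [-0.1 -0.7 -1.4] j [ 28.  34.  98.  -0.  49. 115.]
turn z deg -0.16
shift after turn cm [ 0.16 -0.42  4.81]
```

>>> send_rows --moves '[[[0, 0, -0.1, 0.1, -0.3, 0, -1], [0, 0, 0, 0, 0, 1.5, -1], [0, 0, 0, 0, 0, 1.5, -1], [0, 0, 0, 0, 0, 0.4, -1], [0, 0, 0, 0, 0, 0, -1]]]'

```text
time_s: 17.5
position: [0.4314, 0.3571, 0.0439]
tcp_rot: [[0.999, 0.048, 0.0], [0.048, -0.999, 0.0], [0.0, -0.0, -1.0]]
force: [-0.3, 0.1, -0.6]
opening: 0.658
```

```bash
python3 - <<'E'
from h import *
from rig import capture
to(.4296,.3560,.0274,ST[2])
p=np.array(readout.read_state()["position"])
# predicted pan outline if model is right
c=p+[.0216*np.cos(.048),.0216*np.sin(.048),0]
zb=p[2]+.0093
top=place(rect(-.046,.046,-.029,.029,zb+.0295),c[0],c[1],.048)
fen=place(rect(-.063,.035,-.030,.030,.042),*ST)
a=capture("scene");x0,y0,s=310,190,6
im=cv2.resize(a[y0:y0+95,x0:x0+120],None,fx=s,fy=s,interpolation=cv2.INTER_CUBIC)
for P,col in((top,(0,0,255)),(fen,(0,255,0))): cv2.polylines(im,[((proj("scene",P)-[x0,y0]+.5)*s).round().astype(int)],True,col,1)
cv2.imwrite("pics/p8.png",im)
E
```

```text
t 17.5 p [0.4314 0.3571 0.0439] R [[0.999, 0.048, 0.0], [0.048, -0.999, 0.0], [0.0, -0.0, -1.0]] F [-0.3  0.1 -0.6] j [ 28.  37.  98.  -0.  45. 115.]
turn z deg -0.01
shift after turn cm [-0.18  0.1   1.65]
```

View pics/p8.png

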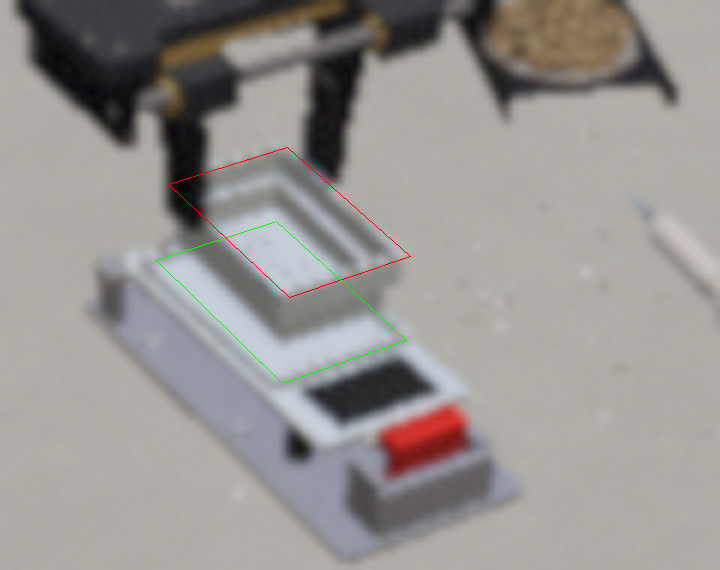

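The held pan matches the predicted outline to about 1 px, with its near rim corner at about (357,240), and it's aligned over the fence on the level, caught plate. I'll lower it gently.

>>> send_rows --moves '[[[0, 0, 0, -0.15, 0.1, 0.3, -1], [0, 0, 0, 0, 0, 0.3, -1], [0, 0, 0, 0, 0, 0.2, -1], [0, 0, 0, 0, 0, 0.2, -1], [0, 0, 0, 0, 0, 0, -1]]]'

```text
time_s: 18.05
position: [0.4295, 0.3559, 0.0333]
tcp_rot: [[0.999, 0.048, -0.0], [0.048, -0.999, -0.0], [-0.0, 0.0, -1.0]]
force: [0.2, -0.3, -1.3]
opening: 0.654
```

>>> send_rows --moves '[[[0, 0, 0, 0, 0, 0.1, -1], [0, 0, 0, 0, 0, 0.1, -1], [0, 0, 0, 0, 0, 0, -1], [0, 0, 0, 0, 0, 0, -1], [0, 0, 0, 0, 0, 0, -1]]]'

```text
time_s: 18.55
position: [0.4297, 0.356, 0.0316]
tcp_rot: [[0.999, 0.048, 0.0], [0.048, -0.999, 0.0], [0.0, -0.0, -1.0]]
force: [-0.1, 0.5, -2.1]
opening: 0.658
```

>>> send_rows --moves '[[[0, 0, 0, 0, 0, 0.1, -1], [0, 0, 0, 0, 0, 0.1, -1], [0, 0, 0, 0, 0, 0.1, -1], [0, 0, 0, 0, 0, 0, -1], [0, 0, 0, 0, 0, 0, -1]]]'

```text
time_s: 19.05
position: [0.4297, 0.356, 0.0286]
tcp_rot: [[0.999, 0.048, -0.0], [0.048, -0.999, -0.0], [-0.0, 0.0, -1.0]]
force: [-0.2, 0.1, 0.4]
opening: 0.654
```

>>> send_rows --moves '[[[0, 0, 0, 0, 0, 0.1, -1], [0, 0, 0, 0, 0, 0, -1], [0, 0, 0, 0, 0, 0, -1], [0, 0, 0, 0, 0, 0, -1], [0, 0, 0, 0, 0, 0, -1]]]'

```text
time_s: 19.55
position: [0.4296, 0.356, 0.0276]
tcp_rot: [[0.999, 0.048, -0.0], [0.048, -0.999, 0.0], [-0.0, -0.0, -1.0]]
force: [-0.4, 0.5, 1.2]
opening: 0.655
```

>>> send_rows --moves '[[[0, 0, 0, 0, 0, 0.1, -1], [0, 0, 0, 0, 0, 0, -1], [0, 0, 0, 0, 0, 0, -1], [0, 0, 0, 0, 0, 0, -1], [0, 0, 0, 0, 0, 0, -1]]]'

```text
time_s: 20.05
position: [0.4297, 0.356, 0.0274]
tcp_rot: [[0.999, 0.048, 0.0], [0.048, -0.999, 0.0], [0.0, -0.0, -1.0]]
force: [-3.5, -1.2, 6.2]
opening: 0.653
```

Contact is firm at 6 N and at the expected height, so I'll release and rise.

>>> send_rows --moves '[[[0, 0, 0, 0, 0, 0, 1], [0, 0, 0, 0, 0, 0, 1], [0, 0, 0, 0, 0, 0, 1], [0, 0, 0, 0, 0, 0, 1], [0, 0, 0, 0, 0, 0, 1]]]'

```text
time_s: 20.55
position: [0.4297, 0.3559, 0.0263]
tcp_rot: [[0.999, 0.048, -0.0], [0.048, -0.999, -0.0], [-0.0, 0.0, -1.0]]
force: [0.2, 0.1, 0.4]
opening: 0.973
```

>>> send_rows --moves '[[[0, 0, 0, 0, 0, 0, 1], [0, 0, 0, 0, 0, -0.5, 1], [0, 0, 0, 0, 0, -1, 1], [0, 0, 0, 0, 0, -1.5, 1], [0, 0, 0, 0, 0, -2, 1]]]'

```text
time_s: 21.05
position: [0.4293, 0.3558, 0.0772]
tcp_rot: [[0.999, 0.048, -0.001], [0.048, -0.999, -0.001], [-0.001, 0.0, -1.0]]
force: [-0.4, -0.1, -0.0]
opening: 1.002
```

>>> send_rows --moves '[[[0, 0, 0, 0, 0, -3, 1], [0, 0, 0, 0, 0, -3, 1], [0, 0, 0, 0, 0, -3, 1], [0, 0, 0, 0, 0, 0, 1], [0, 0, 0, 0, 0, 0, 1]]]'

```text
time_s: 21.55
position: [0.43, 0.3562, 0.1679]
tcp_rot: [[0.999, 0.048, 0.002], [0.048, -0.999, 0.001], [0.002, -0.001, -1.0]]
force: [0.1, 0.5, -0.2]
opening: 0.998
```

```bash
python3 - <<'E'
from h import *
from rig import capture
to(.4,.3,.16,ST[2])
top=place(rect(-.060,.032,-.029,.029,.0655),*ST)
fen=place(rect(-.063,.035,-.030,.030,.042),*ST)
a=capture("scene");x0,y0,s=310,190,6
im=cv2.resize(a[y0:y0+95,x0:x0+120],None,fx=s,fy=s,interpolation=cv2.INTER_CUBIC)
for P,col in((top,(0,0,255)),(fen,(0,255,0))): cv2.polylines(im,[((proj("scene",P)-[x0,y0]+.5)*s).round().astype(int)],True,col,1)
cv2.imwrite("pics/p9.png",im)
for t in("pan_1","push_pad","dispenser","spool","cleaner","syringe"):
    print(t,[(round(d["p"],2),np.round(d["location"],3).tolist()) for d in __import__("rig").spot_in("scene",t)[:3]])
E
```

```text
t 21.55 p [0.43   0.3562 0.1679] R [[0.999, 0.048, 0.002], [0.048, -0.999, 0.001], [0.002, -0.001, -1.0]] F [ 0.1  0.5 -0.2] j [ 28.  26.  93.  -0.  60. 115.]
turn z deg 0.01
shift after turn cm [-3.26  5.47  0.77]
pan_1 [(0.74, [0.496, -0.019, 0.016]), (0.65, [0.445, 0.364, 0.05])]
push_pad [(0.55, [0.508, 0.343, 0.038])]
dispenser [(0.66, [0.461, 0.179, 0.074])]
spool [(0.65, [0.47, 0.074, 0.044]), (0.62, [0.463, 0.179, 0.075])]
cleaner [(0.85, [0.476, -0.096, 0.03])]
syringe [(0.6, [0.496, 0.551, 0.009]), (0.21, [0.475, -0.096, 0.029])]
```

I've used all 12 picture views, so I'll do the last check numerically by comparing the pan's mask with the silhouette predicted for it sitting in the seat.

```bash
python3 - <<'E'
from h import *
from rig import capture,regions_of
capture("scene")
pan=lambda z:np.vstack([rect(-.046,.046,-.029,.029,z+.0295),rect(-.046,.046,-.029,.029,z+.0135),rect(-.0415,.0415,-.0245,.0245,z)])
for d in regions_of("scene","pan_1")[:4]:
    m=d["mask"].astype(np.uint8);ys,xs=np.nonzero(m);box=cv2.minAreaRect(np.c_[xs,ys].astype(np.float32))
    print(round(d["p"],2),m.sum(),xs.mean().round(1),ys.mean().round(1),"bbox",xs.min(),xs.max(),ys.min(),ys.max())
    if xs.mean()>300:
        best=[]
        def iou(v):
            h=cv2.convexHull(((proj("scene",place(pan(.0365+v[3]),*(place([-.014+v[0],v[1],0],*ST)[0,:2]),ST[2]+v[2])))*16).round().astype(np.int32))
            k=np.zeros(m.shape,np.uint8);cv2.fillConvexPoly(k,h,1,shift=4);return (k&m).sum()/(k|m).sum()
        print("nominal iou",iou((0,0,0,0)))
        print(sorted(((iou((dx,dy,a,0)),dx,dy,a) for dx in np.arange(-.012,.0121,.003) for dy in np.arange(-.012,.0121,.003) for a in(-.15,0,.15)),reverse=True)[:5])
        print("height",[(dz,round(iou((0,0,0,dz)),3)) for dz in(-.006,0,.006,.012)])
h=cv2.convexHull(proj("scene",place(pan(.0365),*(place([-.014,0,0],*ST)[0,:2]),ST[2])).astype(np.float32))[:,0];print("pred bbox",h.min(0),h.max(0))
E
```

```text
0.84 826 355.1 235.3 bbox 335 375 220 251
nominal iou 0.8973214285714286
[(np.float64(0.9322033898305084), np.float64(-0.0030000000000000027), np.float64(-0.0030000000000000027), 0), (np.float64(0.9191919191919192), np.float64(-0.0030000000000000027), np.float64(-3.469446951953614e-18), 0), (np.float64(0.9175141242937853), np.float64(-0.006000000000000002), np.float64(-0.0030000000000000027), 0), (np.float64(0.9147982062780269), np.float64(-0.006000000000000002), np.float64(-3.469446951953614e-18), 0), (np.float64(0.9077615298087739), np.float64(-3.469446951953614e-18), np.float64(-0.0030000000000000027), 0)]
height [(-0.006, np.float64(0.792)), (0, np.float64(0.897)), (0.006, np.float64(0.817)), (0.012, np.float64(0.682))]
0.81 272 219.3 299.1 bbox 197 240 289 308
0.79 881 217.9 284.7 bbox 195 241 270 301
pred bbox [336.48517 219.22061] [376.6888  252.80576]
```

```bash
python3 -c "
from rig import bot;print(bot.hand_in())"
```

```text
the job is handed in; nothing more can be done
None
```

The plate is latched level, the top pan is sitting in the fence on it, and the job is handed in. It finished at about 21.6 s of the 54 s allowed. I had no verdict back, so this rests on my own checks.

**What I did**
- **Plate:** I pressed the pad with the fingers closed. The force peaked at about 18 N and then dropped, and a later picture showed the plate level with the red catch over it.
- **Pan:** I gripped the top pan about 22 mm toward the end away from the spool and lifted it. A picture showed only that pan came up. I lowered it until it pressed on the plate with about 6 N, then let go and rose clear.

**Last checks**
- **Pan position:** In the scene camera, the pan's outline fits the seated pose best with an offset of about 3–4 mm. The fit shows no height error and no turn, though I only tested angles of 0 and ±0.15 rad.
- **Other objects:** The dispenser, spool, cleaner and syringe read within about 2 mm of their starting places. The other two pans were detected where they stood.
- **Robot:** It ended well above the pan with no significant force reading.

**What disagreed or is missing**
- **Finger height:** The fingertips sat about 28 mm higher than the reported TCP, in the pictures and on contact with the pad. I corrected for this throughout.
- **Stack position:** The two cameras differed by about 5–6 mm on where the stack stood, so I used a combined fit.
- **Final picture:** I had used all 12 views, so the last check was numerical and from the scene camera only.

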